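Mount the vial carousel on the sample changer

TASK

Get the sample changer ready for its next run: swing its sampling arm all the way out, then pick up the loaded vial carousel by its bar handle and lower it onto the turntable, keeping it level and not letting it drop, so that it goes over the centre shaft and the drive pin together and lies fully down. Let go of it and swing the sampling arm back in to its inner stop over the vials. Leave the tall white bottle and the small red-capped bottle near the front edge of the desk standing where they are.

Things in the scene. Friction and masses are not known exactly. Their poses are not given: they have to be found in the camera images.
- carousel: loose vial carousel: round light-grey two-deck rack, 170 mm in diameter, 108 mm high overall, about 0.5 kg, six red-capped vials clipped in (tops 66 mm above its underside). Origin: centre of its underside, where the centre bore opens (19 mm in diameter, 48 mm deep, up the blue hub). z up; x points from the bore to the drive-pin hole and the red index marks on rim, lower deck and handle
- carousel_handle (a point): the centre of the blue bar handle on top of the carousel's hub, 96 mm above the underside, on the carousel's axis. The bar is 64 mm long (along the carousel's x), 18 mm thick (along its y) and 24 mm high; grip it across its thickness. The carousel's axes
- carousel_hole (a point): the centre of the drive-pin hole (11 mm in diameter, through the 8 mm thick lower deck) at the carousel's underside, 34 mm from the carousel's axis along its x. The carousel's axes
- shaft_foot (a point): foot of the steel centre shaft, in the middle of the turntable's top face, on which the carousel's underside comes to lie, 66 mm above the desk. Shaft 16 mm in diameter, 34 mm high, its top 10 mm a cone. Turntable: bare metal disc, 142 mm in diameter, on the changer's white housing (200 x 272 mm, 52 mm high, fixed). z up; x points from the shaft to the drive pin
- pin_foot (a point): the foot of the brass drive pin on the turntable's top face, 34 mm from the shaft axis along the turntable's x; the pin is 8 mm in diameter and 14 mm high, its top 4 mm a cone; a red mark on the turntable runs outward from it. The turntable's axes
- turntable (a joint): turn of the turntable on the changer in rad, counter-clockwise from above; its drive holds it and it yields only to about 0.35 N m
- sampling_arm (a joint): swing of the sampling arm in rad, counter-clockwise from above: 0 at its inner stop, its head over the ring of vials, 5 mm above the caps of a seated carousel, where it blocks the way for one coming from above; 1.25 at its outer stop; beyond 0.8 a carousel passes it. It stays where it is left; 1 to 2 N at its knob move it
- swing_knob (a point): the middle of the grip part of the dark fluted knob on top of the sampling arm's head, 190 mm above the desk; the knob is 22 mm in diameter, its grip part 26 mm high (top at 204 mm), with the 18 mm wide arm below it (top at 165 mm). Horizontally 95 mm from the pivot. y points along the arm away from the pivot, z up
- pivot_point (a point): the point on the vertical pivot axis of the sampling arm at the height of the knob (190 mm above the desk); the pillar stands on the changer's housing 135 mm from the turntable's axis and ends at 171 mm
- tall_bottle: white plastic bottle with a white screw cap, 73 mm in diameter, 174 mm high, standing alone near the front edge of the desk, to the left of the carousel; origin at the centre of its underside; leave it alone
- dropper_bottle: small white bottle with a red cap, 48 mm in diameter, 124 mm high, standing alone near the front edge of the desk between carousel and changer; origin at the centre of its underside; leave it alone

How it is judged:
By the outcome, as a careful person would: the job done as asked, in the order asked, and still so for the second after the job is handed in, with the robot touching nothing.
It also fails if it takes over 72 s, if anything falls off the work surface, if the arm or the gripper's body presses on something with over 40 N, if the wrist force passes 120 N, or if a joint passes its speed limit or range.

ROBOT

A 6-joint arm with a two-finger parallel gripper is mounted at the origin on a cart in front of the work surface, level with it; the furniture and walls round the work are solid. World frame = base frame: x ahead of the robot, y to its left, z up, the work surface at z = 0. Lengths are in m, angles in rad, forces in N, time in s.
With the tool pointing down it reaches from about 0.325 to 1 m from the base axis. Payload 5.1 kg.
Tool frame: the origin (TCP) lies on the centre line of the jaws, within the pads' length; the fingertips stand 22 mm ahead of it and the grasp point (between the pads) lies 3 mm ahead of it; z points along the fingers, y is the line along which they close (so a half turn about z gives the same grasp; the last joint's range is limited). The gripper opens to 85 mm and grips with 20 to 120 N. Pads are 22 mm wide; open, the fingers measure 114 mm over their backs; the gripper's body (76 mm by 85 mm) begins 54 mm behind the grasp point. The pads swing forward as they close: fully open they stand 13 mm farther back than shut.
Start: joints at [1.061, 0.124, 1.65, -0, 1.367, -0.083], TCP at [0.269, 0.592, 0.253] pointing down, gripper open.
Joint ranges: [-2.61, 2.61], [-1.02, 2.33], [0.03, 2.71], [-1.35, 4.49], [0.32, 2.68], [-2.91, 2.91]. Speed limits (rad/s): [2.57, 2.57, 3.14, 3.14, 3.14, 3.14].

INTERFACE

Orientations are given as a rotation vector (axis times angle).
In Python, from plant import robot, effector, kinematics, vision, sensors gives the robot as it stands. The module is installed in compiled form; this text tells all that it offers. Calls block until the motion is done:
- robot.move_pose(position, orientation): joint-space move of the TCP to a pose.
- robot.move_l(position, attitude=None, velocity=0.15): straight line of the TCP; attitude=None keeps the orientation; velocity is the mean speed in m/s.
- robot.movej(angles): joint-space move.
- effector.gripper_to(opening, grip_force=None): finger opening in m; grip_force is the grip in N (None keeps the last); returns when the fingers have stopped.
- robot.pause(seconds).
- kinematics.solve_ik(position, orientation): joint angles nearest the present ones, or None.
- vision.camera(name): name is "scene" or "side" or "wrist"; returns the picture (480x640x3 uint8, red, green, blue); there is no depth.
- vision.camera_info(name): a dict with "vfov" (degrees; the focal length in pixels is half the picture's height over the tangent of half this angle, whatever the lens; pixels are square), "cx", "cy" (the principal point, pixels), "world_from_camera" (4x4, takes a point from camera to world coordinates); the wrist camera has in their place "tool_from_camera" (4x4, takes a point from camera to tool coordinates, whose origin is the TCP and whose axes are the flange's). Camera axes: x right, y down, z forward; pixel columns grow to the right and rows downward; lengths in m; the calibration is good to about 2 mm. A picture is of the moment at which its call begins: read the wrist's pose just before it. camera_info takes no time and is no camera call.
A pose or a line that the arm cannot do raises robot.Unreachable and nothing moves.
- robot.finish_job(): hands the job in; it is judged then, once.
Readings, each from a call of its own:
- sensors.get_time(): time.
- sensors.get_qpos(): joint angles.
- sensors.get_qd(): joint speeds.
- sensors.get_effort(): joint torques, N m.
- sensors.get_ee_pos(): TCP position.
- sensors.get_orientation(): TCP orientation.
- sensors.get_wrist_force(): force on the tool from outside, world axes, zero at the start.
- sensors.get_moment(): the same for the moment, N m.
- sensors.get_gripper_width(): finger opening in m.
- sensors.get_grip_force(): force on a finger pad.
Only numpy, scipy, OpenCV 4.12 (cv2) and the standard library are available. Lean on these libraries where they do the work, as an engineer would, in place of code of your own. Each camera call takes 0.05 s, during which the arm holds its last target. There are 200 camera calls.

## Working session

There is one attempt and no reset: what is moved stays moved. The work goes in short steps, each a Python script; the robot and the scene stay as the last script left them, time stands still between calls to the robot, and variables do not carry over. Pictures are saved under pics/ and viewed, at most 13 in all, crops included, and the job is handed in when it is done.

```bash
mkdir -p pics; python3 - <<'E'
from plant import robot, effector, kinematics, vision, sensors
import cv2, numpy as np
np.set_printoptions(precision=4,suppress=True)
for n in ["scene","side","wrist"]:
    im=vision.camera(n); cv2.imwrite(f"pics/{n}0.png",im[:,:,::-1]); print(n,vision.camera_info(n))
print(sensors.get_ee_pos(),sensors.get_orientation(),sensors.get_time())
E
```

```text
scene {'vfov': 43.40885364909655, 'cx': 331.9515088896885, 'cy': 242.58549700893596, 'world_from_camera': array([[ 0.6487, -0.4916,  0.5809, -0.5285],
       [-0.761 , -0.4248,  0.4904, -0.8752],
       [ 0.0057, -0.7602, -0.6497,  1.3259],
       [ 0.    ,  0.    ,  0.    ,  1.    ]])}
side {'vfov': 43.53725414442242, 'cx': 321.65415341616034, 'cy': 247.41763290641802, 'world_from_camera': array([[ 0.5653, -0.5325,  0.63  , -0.403 ],
       [-0.8248, -0.359 ,  0.4367, -0.6179],
       [-0.0064, -0.7665, -0.6422,  1.1052],
       [ 0.    ,  0.    ,  0.    ,  1.    ]])}
wrist {'vfov': 68.4764670464459, 'cx': 319.65730113410564, 'cy': 236.60687973102603, 'tool_from_camera': array([[-0.0008, -0.95  , -0.3122,  0.0801],
       [ 1.    , -0.0007, -0.0006,  0.0007],
       [ 0.0004, -0.3122,  0.95  , -0.1195],
       [ 0.    ,  0.    ,  0.    ,  1.    ]])}
[0.2689 0.5913 0.2523] [-0.6653 -3.0698  0.0025] 0.15
```

View pics/scene0.png

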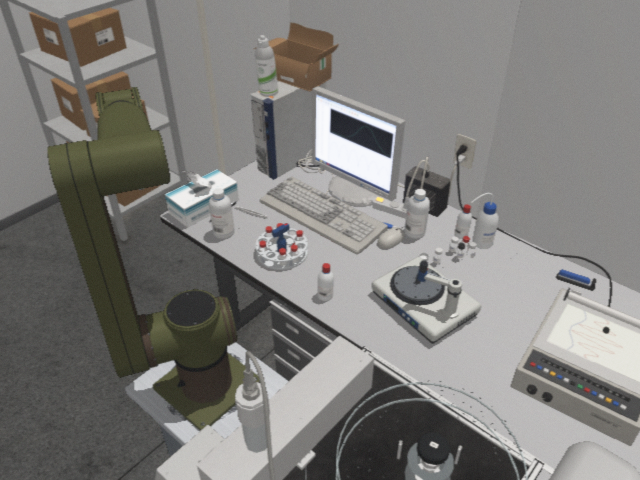

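View pics/side0.png

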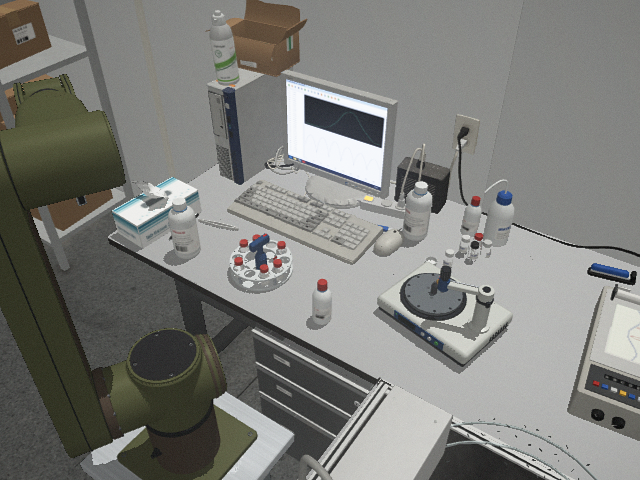

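The side view shows the carousel at about (261,262) with its handle at (260,243), the turntable at (433,296), the knob at (445,272) and the pillar top at (485,292). Dropper bottle is at (321,300) and the tall bottle at (184,228). I'll take rough positions from rays, then close wrist views.

```bash
cat > h.py <<'E'
from plant import robot, effector, kinematics, vision, sensors
import cv2, numpy as np
from scipy.spatial.transform import Rotation as R
np.set_printoptions(precision=4,suppress=True)
def ray(name,uv,T=None):
    i=vision.camera_info(name); f=240/np.tan(np.radians(i['vfov']/2))
    if T is None: T=i['world_from_camera']
    d=np.array([(uv[0]-i['cx'])/f,(uv[1]-i['cy'])/f,1])
    return T[:3,3],T[:3,:3]@d
def onz(name,uv,z,T=None):
    o,d=ray(name,uv,T); return o+d*(z-o[2])/d[2]
def proj(name,P,T=None):
    i=vision.camera_info(name); f=240/np.tan(np.radians(i['vfov']/2))
    if T is None: T=i['world_from_camera']
    c=T[:3,:3].T@(np.asarray(P)-T[:3,3]); return np.array([c[0]/c[2]*f+i['cx'],c[1]/c[2]*f+i['cy']])
def wristT():
    T=np.eye(4);T[:3,3]=sensors.get_ee_pos();T[:3,:3]=R.from_rotvec(sensors.get_orientation()).as_matrix()
    return T@vision.camera_info("wrist")['tool_from_camera']
def down(yaw):
    "tool down, tool x axis at angle yaw in world; tool y at yaw-90deg"
    c,s=np.cos(yaw),np.sin(yaw)
    return R.from_matrix(np.array([[c,s,0],[s,-c,0],[0,0,-1]])).as_rotvec()
def shot(fn):
    T=wristT(); im=vision.camera("wrist")[:,:,::-1].copy(); cv2.imwrite(f"pics/{fn}.png",im); np.save(f"pics/{fn}.npy",T); return im,T
E
python3 - <<'E'
from h import *
for l,n,uv,z in [("handle","side",(260,243),.1),("handle","scene",(281,232),.1),("tt","side",(433,296),.066),("tt","scene",(417,283),.066),
 ("knob","side",(446,270),.19),("knob","scene",(423,270),.19),("pil","side",(485,291),.171),("pil","scene",(454,283),.171),("drop","side",(321,322),0),("tall","side",(185,255),0),("bigbottle","side",(415,238),0)]:
    print(l,n,onz(n,uv,z))
M=R.from_rotvec(sensors.get_orientation()).as_matrix(); print(M)
E
```

```text
handle side [0.5074 0.2104 0.1   ]
handle scene [0.5009 0.207  0.1   ]
tt side [ 0.6161 -0.2423  0.066 ]
tt scene [ 0.6227 -0.2369  0.066 ]
knob side [ 0.5866 -0.2741  0.19  ]
knob scene [ 0.5628 -0.2832  0.19  ]
pil side [ 0.592  -0.3688  0.171 ]
pil scene [ 0.5931 -0.3669  0.171 ]
drop side [ 0.4414 -0.0287  0.    ]
tall side [0.4377 0.4353 0.    ]
bigbottle side [ 0.8685 -0.0676  0.    ]
[[-0.9103  0.414  -0.0008]
 [ 0.414   0.9103 -0.0014]
 [ 0.0001 -0.0016 -1.    ]]
```

```bash
python3 - <<'E'
from h import *
for fn,P,y in [("car",(.505,.21),112),("chg",(.61,-.27),68)]:
    y=np.radians(y); robot.move_pose([P[0]+.04*np.cos(y),P[1]+.04*np.sin(y),.36],down(y))
    shot(fn); print(sensors.get_time(),sensors.get_ee_pos(),sensors.get_qpos())
E
```

```text
1.7583 [0.4896 0.2479 0.3594] [ 0.3708 -0.1451  1.7413  0.0003  1.5464 -0.0148]
3.6167 [ 0.6253 -0.2316  0.3603] [-0.4353  0.117   1.4805  0.0003  1.5438 -0.0532]
```

View pics/car.png

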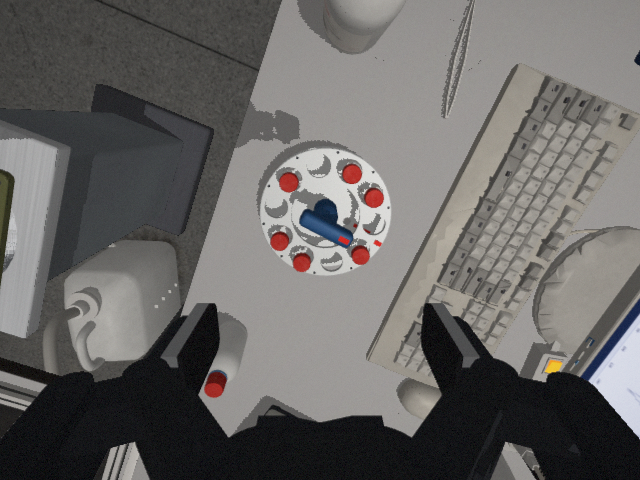

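View pics/chg.png

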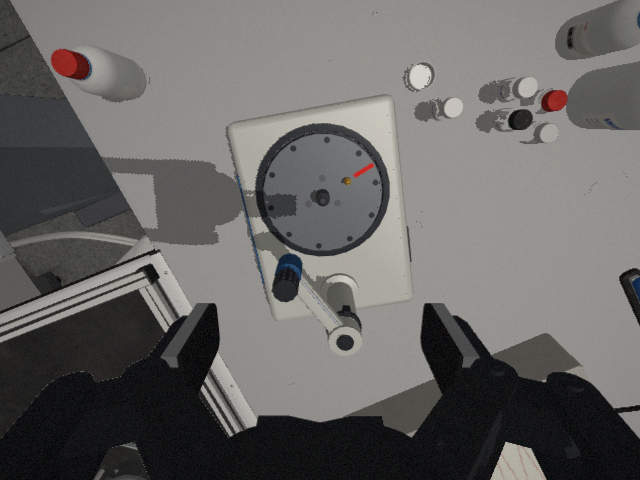

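Carousel view: deck centre near (325,213), handle from (302,215) to (353,240) with its red mark at (344,240), rim mark at (379,243). Changer view: shaft at (322,198), pin at (347,181), red mark at (364,170), knob top at (286,290), pillar cap at (345,341).

```bash
cat >> h.py <<'E'
def blobs(im,col,roi,amin=8):
    """colour blobs in roi (u0,v0,u1,v1): list of (area, centroid, contour)"""
    h=cv2.cvtColor(im,cv2.COLOR_BGR2HSV); H,S,V=[h[:,:,k].astype(int) for k in range(3)]
    m={'red':((H<8)|(H>172))&(S>140)&(V>90),'blue':(H>100)&(H<125)&(S>110)&(V>35),'brass':(H>10)&(H<28)&(S>100)&(V>60),
       'dark':(V<60),'white':(S<45)&(V>150)}[col].astype(np.uint8)
    k=np.zeros_like(m);u0,v0,u1,v1=roi;k[v0:v1,u0:u1]=m[v0:v1,u0:u1]
    out=[]
    for c in cv2.findContours(k,cv2.RETR_EXTERNAL,cv2.CHAIN_APPROX_NONE)[0]:
        M=cv2.moments(c)
        if M['m00']>=amin: out.append((M['m00'],np.array([M['m10'],M['m01']])/M['m00'],c))
    return sorted(out,key=lambda b:-b[0])
def circ(P):
    A=np.c_[2*P,np.ones(len(P))]; x=np.linalg.lstsq(A,(P**2).sum(1),rcond=None)[0]
    return x[:2],np.sqrt(x[2]+x[0]**2+x[1]**2)
E
python3 - <<'E'
from h import *
im=cv2.imread("pics/car.png");T=np.load("pics/car.npy"); W=lambda uv,z:onz("wrist",uv,z,T)[:2]
print("car red");C=[]
for a,c,k in blobs(im,'red',(240,130,410,290)):
    print(a,c,W(c,.066),W(c,.108)); 
    if a>150:
        C.append(W(cv2.minEnclosingCircle(k)[0],.064))
print("caps circle",circ(np.array(C)), len(C))
for a,c,k in blobs(im,'blue',(240,130,410,290))[:3]:
    r=cv2.minAreaRect(k);print("blue",a,c,r, [W(p,.108) for p in cv2.boxPoints(r)])
im=cv2.imread("pics/chg.png");T=np.load("pics/chg.npy")
for col,roi,z in [('red',(230,110,400,260),.066),('brass',(330,160,370,200),.08),('dark',(305,180,340,212),.1),('blue',(265,240,310,310),.19),('dark',(265,260,310,310),.204),('dark',(333,330,357,354),.171)]:
    for a,c,k in blobs(im,col,roi)[:2]: print(col,a,c,W(c,z),cv2.boundingRect(k))
# turntable rim ellipse
cv2.imwrite("pics/z.png",np.hstack([cv2.resize(im[110:360,220:420],None,fx=2,fy=2,interpolation=cv2.INTER_CUBIC), cv2.resize(cv2.imread("pics/car.png")[130:380,230:430],None,fx=2,fy=2,interpolation=cv2.INTER_CUBIC)]))
E
```

```text
car red
259.5 [351.6956 173.6692] [0.5162 0.2822] [0.5105 0.2863]
257.0 [288.4715 181.893 ] [0.4513 0.2456] [0.4522 0.2534]
243.5 [373.6879 197.7242] [0.5519 0.266 ] [0.5425 0.2717]
229.0 [279.4083 241.1208] [0.4666 0.1726] [0.4659 0.1878]
215.5 [301.5066 262.4725] [0.5022 0.1562] [0.4979 0.1731]
212.0 [360.2791 255.2083] [0.567  0.1931] [0.5561 0.2062]
43.5 [343.2375 239.9042] [0.5392 0.2037] [0.5311 0.2158]
19.0 [377.2632 242.8246] [0.5798 0.216 ] [0.5676 0.2268]
caps circle (array([0.5094, 0.219 ]), np.float64(0.06362408656781024)) 6
blue 1237.5 [326.0525 223.0585] ((330.1101989746094, 220.5572967529297), (56.001121520996094, 34.67243194580078), 27.47443199157715) [array([0.4768, 0.2148]), array([0.4805, 0.253 ]), array([0.5411, 0.2469]), array([0.5392, 0.2076])]
red 72.0 [363.3681 169.9051] [ 0.6824 -0.2262] (353, 163, 21, 14)
brass 33.5 [346.995  180.7562] [ 0.6602 -0.2284] (344, 177, 7, 8)
dark 183.5 [321.0836 196.9655] [ 0.6274 -0.2308] (311, 189, 18, 17)
blue 320.5 [290.2907 263.5996] [ 0.5864 -0.2588] (276, 254, 26, 26)
dark 661.5 [285.457  284.4258] [ 0.5781 -0.27  ] (272, 267, 28, 35)
dark 44.5 [285.2022 261.9176] [ 0.5863 -0.2508] (278, 260, 19, 9)
dark 172.5 [344.7691 342.2135] [ 0.599  -0.3659] (337, 335, 17, 15)
```

View pics/z.png

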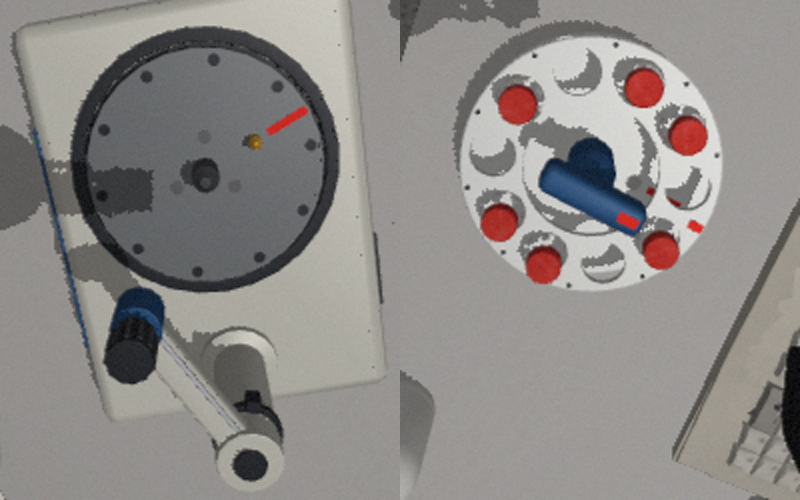

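The crop confirms the knob top at about (285.5,290), the pillar cap at (345,342), and the pin and red mark in line with the shaft. The arm is near its inner stop, and outward swings it toward the robot. I'll cage the knob and swing it out with force checks.

```bash
cat >> h.py <<'E'
def swing(piv,a0,a1,z,lim=6.,r=.095):
    "carry the caged knob along its arc, then creep on until the stop is felt; returns final angle (deg)"
    p=lambda a:[piv[0]+r*np.cos(np.radians(a)),piv[1]+r*np.sin(np.radians(a)),z]
    s=np.sign(a1-a0); n=int(np.ceil(abs(a1-a0)/8)); f0=np.array(sensors.get_wrist_force())
    F=lambda a:float((np.array(sensors.get_wrist_force())-f0)@(-s*np.array([-np.sin(np.radians(a)),np.cos(np.radians(a)),0])))
    for a in np.linspace(a0,a1,n+1)[1:]:
        robot.move_l(p(a),down(np.radians(a)),.12)
        if F(a)>lim: print("early stop",a,F(a)); return a
    for k in range(14):
        a+=s*.8; robot.move_l(p(a),down(np.radians(a)),.05); robot.pause(.05)
        if F(a)>lim: break
    print("stop",a,F(a)); return a
E
python3 - <<'E'
from h import *
T=np.load("pics/chg.npy"); K=onz("wrist",(285.5,290),.204,T)[:2]; piv=onz("wrist",(344.8,342.2),.171,T)[:2]
d=K-piv; a=np.degrees(np.arctan2(d[1],d[0])); print(K,piv,np.linalg.norm(d),a)
piv=K-.095*d/np.linalg.norm(d)
np.save("piv.npy",piv)
o=down(np.radians(a))
effector.gripper_to(.055)
robot.move_pose([*K,.26],o); robot.move_l([*K,.197],velocity=.1)
effector.gripper_to(.025,20); print(sensors.get_gripper_width(),sensors.get_grip_force(),sensors.get_wrist_force())
e=swing(piv,a,a+66,.197); print(sensors.get_ee_pos(),sensors.get_wrist_force(),sensors.get_time())
im=vision.camera("side");cv2.imwrite("pics/s1.png",im[200:400,350:550,::-1].repeat(3,0).repeat(3,1))
E
```

```text
[ 0.576  -0.2749] [ 0.599  -0.3659] 0.09378613765243274 104.17264527826266
0.02481803627186783 1.2739811313076643 [-2.058  -0.9185  1.145 ]
stop 178.9726452782628 9.511835085846778
[ 0.5045 -0.3637  0.1969] [0.7275 8.5449 2.2303] 11.7083
```

View pics/s1.png

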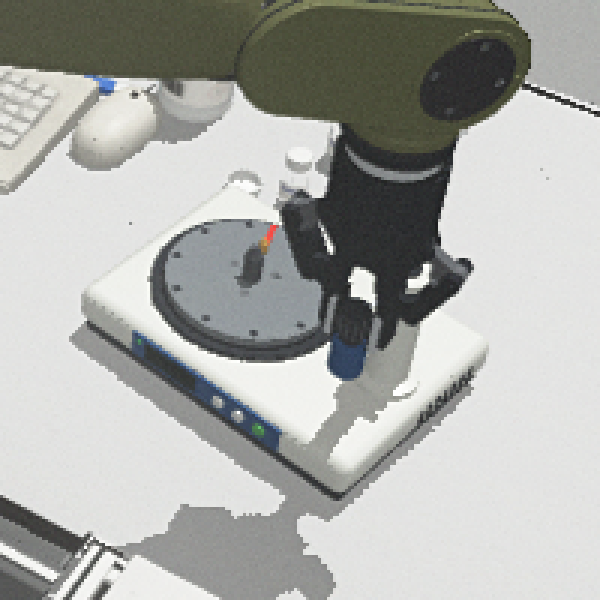

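The sampling arm is at its outer stop (knob in crop at about (352,320), clear of the turntable), with 9.5 N felt. Next come matching close views of the carousel and the turntable.

```bash
python3 - <<'E'
from h import *
effector.gripper_to(.05)
p=sensors.get_ee_pos(); robot.move_l([*p[:2],.28],velocity=.2)
for fn,P,y in [("tt2",(.627,-.231),4.5),("car2",(.509,.219),-4)]:
    y=np.radians(y); robot.move_pose([P[0]+.03*np.cos(y),P[1]+.03*np.sin(y),.30],down(y)); robot.pause(.2)
    shot(fn); print(sensors.get_time(),sensors.get_qpos())
im=[cv2.imread(f"pics/{n}.png")[110:370,200:460] for n in("tt2","car2")]
cv2.imwrite("pics/z2.png",cv2.resize(np.hstack(im),(780,390),interpolation=cv2.INTER_CUBIC))
E
```

```text
15.7583 [-0.4123  0.1989  1.488  -0.      1.4546  1.0801]
17.6917 [ 0.2891 -0.0526  1.7535 -0.0001  1.4409  1.9308]
```

View pics/z2.png

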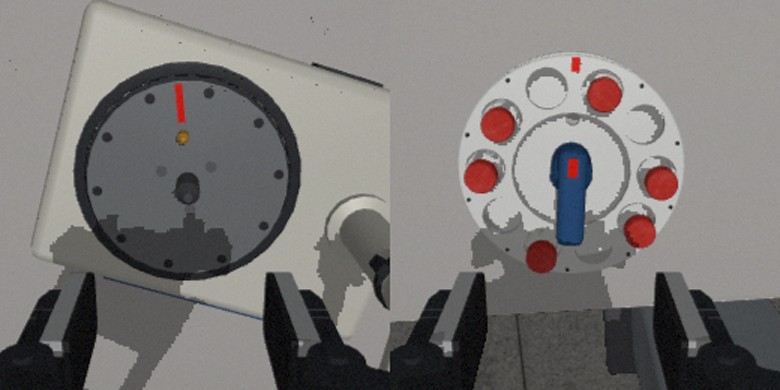

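Left, turntable: pin at crop (182,137), red mark at (180,103), shaft top at (187,195). Right, carousel: rim mark at (575,65), handle mark at (572,168), bar end at (571,243). I'll compute the positions from these.

```bash
python3 - <<'E'
from h import *
im=cv2.imread("pics/car2.png");T=np.load("pics/car2.npy"); W=lambda uv,z:onz("wrist",uv,z,T)[:2]
C=[]
for a,c,k in blobs(im,'red',(240,130,410,300)):
    if a>200: C.append(W(cv2.minEnclosingCircle(k)[0],.066)); print("cap",a,C[-1])
    else: print("mark",a,c,"z.05",W(c,.05),"z.108",W(c,.108))
cc,r=circ(np.array(C));print("caps centre",cc,r, [np.linalg.norm(x-cc) for x in C])
# deck outer rim: white contour hull
k=max(blobs(im,'white',(230,130,420,300)),key=lambda b:b[0])[2]
e=cv2.fitEllipse(cv2.convexHull(k)); print("deck ellipse",e,W(e[0],.05),W(e[0],.06))
b=blobs(im,'blue',(240,180,410,300))[0]; print("blue",b[0],cv2.minAreaRect(b[2]),cv2.boundingRect(b[2]))
pts=b[2][:,0,:]; low=pts[pts[:,1]>pts[:,1].max()-25]
for s in(1,-1):
    # side edges of the bar's rear part
    E=np.array([[ (low[low[:,1]==v][:,0]*s).max()*s,v] for v in np.unique(low[:,1])[:20]]); G=np.array([W(p,.108) for p in E.astype(float)])
    m=np.polyfit(G[:,0],G[:,1],1); print("edge",m, "y at .49",np.polyval(m,.49))
print("rear end",W((np.mean([p[0] for p in low]),pts[:,1].max()+.5),.108))
im=cv2.imread("pics/tt2.png");T=np.load("pics/tt2.npy")
for col,roi,z in [('red',(280,150,360,200),.066),('brass',(300,185,345,215),.08),('dark',(308,220,340,250),.098)]:
    for a,c,k in blobs(im,col,roi)[:2]: print(col,a,c,W(c,z),cv2.boundingRect(k))
k=blobs(im,'red',(280,150,360,200))[0][2][:,0,:].astype(float); l=cv2.fitLine(np.array([W(p,.066) for p in k],np.float32),2,0,.01,.01).ravel();print("mark line",l,np.degrees(np.arctan2(l[1],l[0])))
gr=cv2.cvtColor(im,cv2.COLOR_BGR2GRAY)
# disc outline: radial search of strong dark->light transition is unreliable in shade; use hough
c=cv2.HoughCircles(cv2.medianBlur(gr,5),cv2.HOUGH_GRADIENT,1,50,param1=80,param2=20,minRadius=60,maxRadius=85);print(c)
cv2.imwrite("pics/z3.png",np.hstack([cv2.resize(im[180:260,280:360],(400,400),interpolation=cv2.INTER_CUBIC),cv2.resize(cv2.imread("pics/car2.png")[195:285,275:365],(400,400),interpolation=cv2.INTER_CUBIC)]))
E
```

```text
cap 368.5 [0.5689 0.192 ]
cap 358.0 [0.5541 0.2644]
cap 346.5 [0.5048 0.1551]
cap 345.0 [0.5186 0.2803]
cap 321.5 [0.4693 0.1713]
cap 264.5 [0.4528 0.244 ]
mark 62.0 [321.4059 222.1452] z.05 [0.5149 0.2166] z.108 [0.5314 0.2157]
mark 39.5 [323.27   152.3502] z.05 [0.5887 0.2095] z.108 [0.5936 0.2097]
caps centre [0.511  0.2181] 0.06319388100398729 [np.float64(0.06347526742667389), np.float64(0.06323629306511439), np.float64(0.06323319759922964), np.float64(0.06271713534316646), np.float64(0.062717165297992), np.float64(0.0637772849475515)]
deck ellipse ((326.1789245605469, 213.23704528808594), (211.04962158203125, 307.4710693359375), 91.03276062011719) [0.5245 0.2107] [0.5271 0.2107]
blue 1273.5 ((319.1485290527344, 239.0148468017578), (26.567493438720703, 67.86153411865234), 5.710593223571777) (307, 205, 28, 69)
edge [-0.1084  0.2654] y at .49 0.21231991357075503
edge [-0.1499  0.302 ] y at .49 0.2285569401863281
rear end [0.4803 0.2209]
red 100.5 [319.5738 178.325 ] [ 0.6825 -0.2262] (316, 166, 8, 26)
brass 46.0 [321.5   201.087] [ 0.6626 -0.2296] (318, 197, 8, 9)
dark 253.0 [324.5059 235.3577] [ 0.6334 -0.2347] (317, 225, 16, 22)
mark line [ 0.9846  0.1746  0.6825 -0.2261] 10.055744
[[[325.5 225.5  74.9]]]
```

View pics/z3.png

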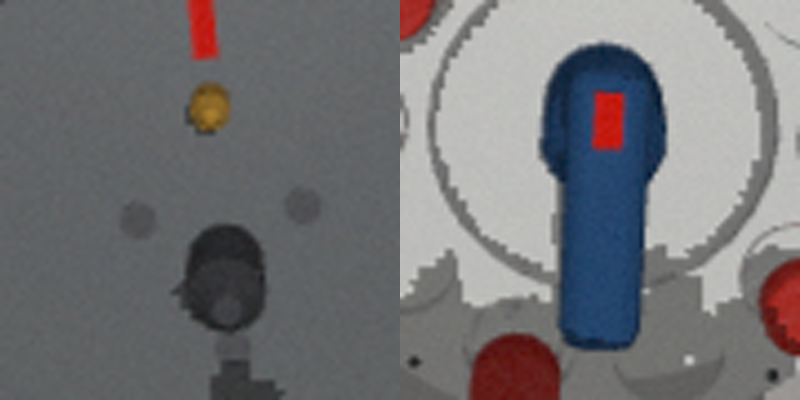

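```bash
python3 - <<'E'
from h import *
T=np.load("pics/tt2.npy"); W=lambda uv,z:onz("wrist",uv,z,T)[:2]
for n,uv,z in [("shafttop",(325.6,241.6),.1),("foot",(325.2,232.2),.066),("dots",(324.9,231.6),.066),("pintop",(322.4,203.4),.08),("pinmid",(321.6,201.2),.074),("disc hough",(325.5,225.5),.066),("mark",(319.57,178.3),.066)]: print(n,W(uv,z))
im=cv2.imread("pics/tt2.png"); g=cv2.cvtColor(im,cv2.COLOR_BGR2GRAY)
# disc outer edge by radial search (outermost dark->bright) on the lit upper part
P=[]
for t in np.radians(np.arange(185,356,3)):
    s=np.array([g[int(round(225+q*np.sin(t))),int(round(325+q*np.cos(t)))] for q in range(60,95)],int)
    j=np.argmax(s[3:]-s[:-3]); 
    if (s[3:]-s[:-3])[j]>60: P.append(W((325+(61.5+j)*np.cos(t),225+(61.5+j)*np.sin(t)),.064))
print(len(P),circ(np.array(P)))
E
```

```text
shafttop [ 0.6279 -0.2362]
foot [ 0.6266 -0.2365]
dots [ 0.6273 -0.2361]
pintop [ 0.6604 -0.2307]
pinmid [ 0.6612 -0.2299]
disc hough [ 0.634  -0.2362]
mark [ 0.6826 -0.2262]
57 (array([ 0.6296, -0.2356]), np.float64(0.07967849559971739))
```

Carousel centre is (0.511, 0.218) with yaw −6.4°; shaft is (0.6275, −0.2362) with pin yaw 10.1°. Next: grasp, lift, and check how the carousel sits in the hand.

```bash
python3 - <<'E'
from h import *
y=np.radians(-6.4); C=[.511,.218]
robot.move_pose([*C,.20],down(y)); robot.move_l([*C,.107],velocity=.08)
print(sensors.get_wrist_force())
effector.gripper_to(.0,60); print("w",sensors.get_gripper_width(),sensors.get_grip_force(),sensors.get_wrist_force(),sensors.get_ee_pos())
robot.move_l([*C,.115],velocity=.03); robot.pause(.3); print(sensors.get_wrist_force(),sensors.get_moment())
robot.move_l([*C,.30],velocity=.15); robot.pause(.3)
shot("held"); print("w",sensors.get_gripper_width(),sensors.get_wrist_force(),sensors.get_moment(),sensors.get_ee_pos(),sensors.get_time())
E
```

```text
[-1.2228 -0.0878  0.2085]
w 0.016554764738168647 63.76777768135071 [-0.5264 -1.6528  4.2259] [0.5113 0.2177 0.1076]
[ 0.1964  0.7791 -6.3658] [-0.0146 -0.0273 -0.0219]
w 0.01675386984313817 [-0.1172  0.3325 -5.1171] [-0.0624 -0.0103 -0.0675] [0.5109 0.218  0.2996] 22.35
```

View pics/held.png

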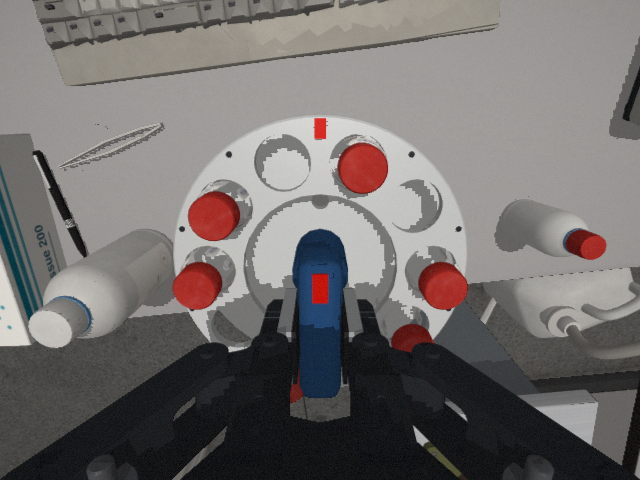

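The carousel is held level with both red marks on the tool's centre column ((320,128) and (320,288)). The caps' circle will give its offset in the tool frame.

```bash
python3 - <<'E'
from h import *
im=cv2.imread("pics/held.png");T=vision.camera_info("wrist")['tool_from_camera']; W=lambda uv,z:onz("wrist",uv,z,T)[:2]
C=[]
for a,c,k in blobs(im,'red',(170,100,470,360)):
    if a>700 and len(C)<5: (q,r)=cv2.minEnclosingCircle(k); C.append(W(q,.041)); print("cap",a,q,r,C[-1])
    else: print("mark",a,c,W(c,-.001),W(c,.05))
C=np.array(C[:4]); print(circ(C))
from scipy.optimize import least_squares
s=least_squares(lambda p:np.hypot(*(C-p).T)-.0632,[0,0]);print(s.x,s.fun)
w=cv2.cvtColor(im,cv2.COLOR_BGR2GRAY)
b=[B for B in blobs(im,'blue',(280,220,360,410))][0]; print(cv2.boundingRect(b[2]))
E
```

```text
cap 1890.5 (361.987548828125, 167.84327697753906) 25.3365535736084 [0.0602 0.0185]
cap 1806.5 (213.89251708984375, 215.8738250732422) 25.576255798339844 [ 0.0379 -0.0503]
cap 1653.0 (442.9975280761719, 284.9532165527344) 24.725032806396484 [0.002  0.0613]
cap 1635.5 (196.6447296142578, 284.2631530761719) 24.649446487426758 [ 0.0025 -0.0623]
mark 433.5 [319.5071 288.451 ] [ 0.0211 -0.0007] [-0.0043 -0.0007]
mark 384.0 [412.2891 339.4223] [-0.001   0.0356] [-0.0359  0.0512]
mark 201.0 [319.9735 127.995 ] [ 0.0781 -0.0005] [ 0.0772 -0.0004]
(array([ 0.0014, -0.0005]), np.float64(0.0617681704499277))
[-0.0004 -0.0004] [ 0.0003 -0.0003 -0.0015 -0.0012]
(293, 230, 55, 168)
```

```bash
cat > lower.py <<'E'
from h import *
def lower(p,yaw,z0,z1,step=.002,fmax=10):
    "guarded lowering; follows side forces; returns final xy,yaw,z"
    p=np.array(p,float); z=z0
    while z>z1+1e-6:
        z=max(z-step,z1); robot.move_l([*p,z],down(yaw),.04); robot.pause(.05)
        F=np.array(sensors.get_wrist_force())-F0; M=np.array(sensors.get_moment())-M0
        print(f"{z:.4f} act {sensors.get_ee_pos()} F {F} Mz {M[2]:.3f}")
        if F[2]>fmax: print("blocked"); break
        p+=np.clip(F[:2]*1.5e-4,-.0005,.0005)*(np.hypot(*F[:2])>1.5)
    return p,yaw,z
E
python3 - <<'E'
from h import *
import lower
y=np.radians(10.1); P=[.6269,-.2367]
robot.move_l([*P,.30],down(y),.2); robot.move_l([*P,.215],velocity=.12); robot.pause(.3)
lower.F0=np.array(sensors.get_wrist_force()); lower.M0=np.array(sensors.get_moment()); print(lower.F0,lower.M0)
np.save("FM.npy",[lower.F0,lower.M0])
r=lower.lower(P,y,.215,.192); np.save("st.npy",[*r[0],r[1],r[2]]); print(r,sensors.get_time())
im=vision.camera("side");cv2.imwrite("pics/s2.png",im[200:400,350:550,::-1].repeat(3,0).repeat(3,1))
E
```

```text
[-0.4029  0.1258 -6.4614] [-0.0504 -0.0043  0.0068]
0.2130 act [ 0.6268 -0.2366  0.2127] F [-0.5911 -0.5014  1.1954] Mz -0.017
0.2110 act [ 0.6268 -0.2367  0.2108] F [ 0.2417 -0.1712  1.3244] Mz -0.002
0.2090 act [ 0.6268 -0.2367  0.2088] F [1.1266 0.2249 0.6681] Mz -0.037
0.2070 act [ 0.6268 -0.2367  0.2069] F [ 0.413  -0.3821  1.6408] Mz 0.040
0.2050 act [ 0.6268 -0.2367  0.2048] F [ 0.0901 -0.1949  1.1721] Mz -0.011
0.2030 act [ 0.6268 -0.2367  0.2028] F [0.1512 0.1331 1.1066] Mz -0.013
0.2010 act [ 0.6268 -0.2367  0.2008] F [ 0.9626 -0.184   1.1537] Mz 0.002
0.1990 act [ 0.6268 -0.2367  0.1988] F [0.2158 0.0988 2.0076] Mz -0.018
0.1970 act [ 0.627  -0.2366  0.1969] F [ 0.8588 -1.0088  0.5504] Mz -0.032
0.1950 act [ 0.6269 -0.2366  0.1948] F [2.4488 0.2743 0.4053] Mz -0.036
0.1930 act [ 0.6271 -0.2366  0.1928] F [0.8027 0.5404 1.9657] Mz 0.016
0.1920 act [ 0.6272 -0.2367  0.192 ] F [ 0.5021 -0.4251  2.0615] Mz -0.010
(array([ 0.6273, -0.2367]), np.float64(0.17627825445142728), 0.192) 29.6083
```

View pics/s2.png

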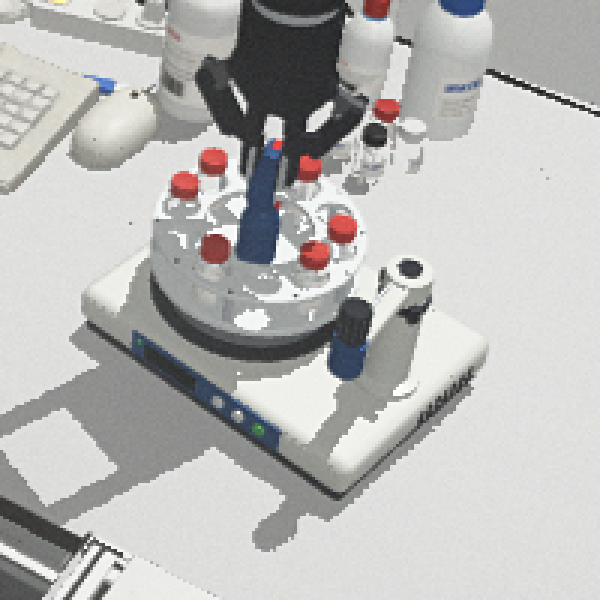

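The carousel is over the shaft, level and about 18 mm above seat, with no side force. Continuing over the pin down to seat.

```bash
python3 - <<'E'
from h import *
import lower
lower.F0,lower.M0=np.load("FM.npy"); s=np.load("st.npy")
r=lower.lower(s[:2],s[2],s[3],.1715,step=.0015,fmax=7); np.save("st.npy",[*r[0],r[1],r[2]]); print(sensors.get_time())
E
```

```text
0.1905 act [ 0.6272 -0.2367  0.1904] F [ 0.4302 -0.839   1.5774] Mz -0.082
0.1890 act [ 0.6272 -0.2366  0.1889] F [-0.8447  0.236   0.7976] Mz 0.039
0.1875 act [ 0.6272 -0.2366  0.1874] F [1.1108 0.1666 1.3502] Mz -0.016
0.1860 act [ 0.6272 -0.2366  0.1859] F [0.8181 0.6677 1.4289] Mz -0.001
0.1845 act [ 0.6272 -0.2366  0.1844] F [ 1.3211 -0.3818  1.4261] Mz -0.009
0.1830 act [ 0.6272 -0.2366  0.1829] F [-0.1004  0.1294  0.353 ] Mz -0.060
0.1815 act [ 0.6272 -0.2366  0.1814] F [0.3306 0.5    1.3579] Mz -0.007
0.1800 act [ 0.6272 -0.2366  0.1799] F [-0.6101  0.5743  0.8756] Mz 0.051
0.1785 act [ 0.6272 -0.2366  0.1784] F [ 1.0616 -0.4973  0.3722] Mz -0.015
0.1770 act [ 0.6272 -0.2366  0.1769] F [-0.6345 -0.0964  1.523 ] Mz -0.004
0.1755 act [ 0.6272 -0.2366  0.1754] F [0.3403 0.2657 2.5879] Mz -0.048
0.1740 act [ 0.6272 -0.2366  0.1739] F [0.8829 0.7687 0.8188] Mz 0.024
0.1725 act [ 0.6274 -0.2369  0.1736] F [-2.1583  0.2469  7.7328] Mz 0.044
blocked
33.5583
```

Fully seated at TCP z 0.1736, exactly as predicted (0.066 above the desk grasp). Now release, return to the knob and swing the arm in.

```bash
python3 - <<'E'
from h import *
p=sensors.get_ee_pos(); effector.gripper_to(.045); robot.pause(.2)
robot.move_l([p[0],p[1],.28],velocity=.12)
piv=np.load("piv.npy"); z=.203; A=lambda a,h=z:[piv[0]+.095*np.cos(np.radians(a)),piv[1]+.095*np.sin(np.radians(a)),h]
a=176.5; effector.gripper_to(.055); robot.move_pose(A(a,.28),down(np.radians(a))); robot.move_l(A(a),velocity=.1)
effector.gripper_to(.025,20); print("w",sensors.get_gripper_width(),sensors.get_wrist_force())
e=swing(piv,a,107,z); print(sensors.get_time())
e+=1.6; robot.move_l(A(e),down(np.radians(e)),.05); effector.gripper_to(.04); robot.move_l(A(e,.29),velocity=.12)
# view from the same pose as the first changer picture
y=np.radians(68); robot.move_pose([.61+.04*np.cos(y),-.27+.04*np.sin(y),.36],down(y)); shot("end")
im=[cv2.imread(f"pics/end.png")[110:360,220:420],vision.camera("side")[200:450,350:550,::-1]]
cv2.imwrite("pics/z4.png",cv2.resize(np.hstack(im),(800,500),interpolation=cv2.INTER_CUBIC)); print(sensors.get_time())
E
```

```text
w 0.02496398717667695 [ 0.4452 -0.2709  0.2374]
stop 103.00000000000001 9.424525769182724
43.4917
45.75
```

View pics/z4.png

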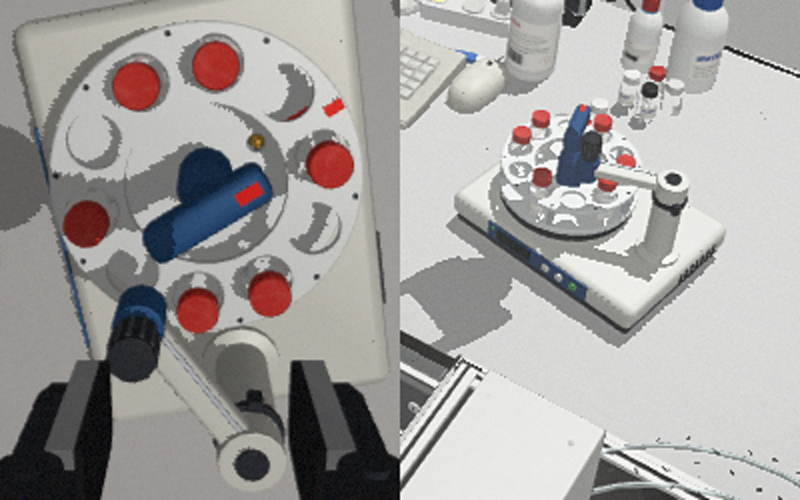

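The pin shows through its hole (crop (257,142)), the carousel lies flat, and the arm is at its inner stop. The 76° of travel is the 71.6° range plus the finger slack. Gripper is clear, so I'm handing in.

```bash
python3 -c "
from plant import robot
print(robot.finish_job())"
```

```text
the job is handed in; nothing more can be done
None
```

The job is handed in: the carousel lies fully down over the shaft and drive pin, the sampling arm is back at its inner stop, and neither bottle was touched; it took about 46 s of the 72 s allowed.

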